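Touch-dry check of two painted panels

TASK

Check two coats for touch-dryness: with the fingertips, touch the blue panel lightly on its paint for about a second and withdraw so that its sprung tray comes up again, then do the same on the yellow panel. Touch gently, so that a tray never sinks to its stop, and do not pick up or shift the panels. The red and green panels are still wet: keep off them and their stands, leave the jar, block and weight where they are, and finish clear of everything.

Things in the scene. Friction and masses are not known exactly. Their poses are not given: they have to be found in the camera images.
- blue_panel: Blue painted test panel, a 34 x 70 x 8 mm wooden chip painted blue on top; lies loose in the tray of its sprung stand. Origin: centre of its underside, 34 mm above the bench at rest, so the painted top is at 42 mm; z up, x across (34 mm), y along (70 mm)
- blue_stand: The blue panel's stand, fixed to the bench: dark steel base 104 x 64 x 8 mm; above it on two coil springs an aluminium tray 84 x 48 mm, lip top 38 mm above the bench (the panel is 4 mm proud of it). Origin: centre of the base's underside, straight below the panel's centre; x along, y across, z up. The stands look alike; any colour may be in any of the four places
- blue_tray (a joint): how far the blue panel's tray is pressed down, m: 0 up at rest, 0.014 bottomed. It moves straight down; starts to sink at about 2.5 N and then takes 0.5 N per mm (about 9.5 N at the bottom); comes up by itself when let go
- yellow_panel: Yellow painted test panel, a 34 x 70 x 8 mm wooden chip painted yellow on top; lies loose in the tray of its sprung stand. Origin: centre of its underside, 34 mm above the bench at rest, so the painted top is at 42 mm; z up, x across (34 mm), y along (70 mm)
- yellow_stand: The yellow panel's stand, fixed to the bench: dark steel base 104 x 64 x 8 mm; above it on two coil springs an aluminium tray 84 x 48 mm, lip top 38 mm above the bench (the panel is 4 mm proud of it). Origin: centre of the base's underside, straight below the panel's centre; x along, y across, z up. The stands look alike; any colour may be in any of the four places
- yellow_tray (a joint): how far the yellow panel's tray is pressed down, m: 0 up at rest, 0.014 bottomed. It moves straight down; starts to sink at about 2.5 N and then takes 0.5 N per mm (about 9.5 N at the bottom); comes up by itself when let go
- red_panel: Red painted test panel, a 34 x 70 x 8 mm wooden chip painted red on top; lies loose in the tray of its sprung stand. Origin: centre of its underside, 34 mm above the bench at rest, so the painted top is at 42 mm; z up, x across (34 mm), y along (70 mm)
- red_stand: The red panel's stand, fixed to the bench: dark steel base 104 x 64 x 8 mm; above it on two coil springs an aluminium tray 84 x 48 mm, lip top 38 mm above the bench (the panel is 4 mm proud of it). Origin: centre of the base's underside, straight below the panel's centre; x along, y across, z up. The stands look alike; any colour may be in any of the four places
- red_tray (a joint): how far the red panel's tray is pressed down, m: 0 up at rest, 0.014 bottomed. It moves straight down; starts to sink at about 2.5 N and then takes 0.5 N per mm (about 9.5 N at the bottom); comes up by itself when let go
- green_panel: Green painted test panel, a 34 x 70 x 8 mm wooden chip painted green on top; lies loose in the tray of its sprung stand. Origin: centre of its underside, 34 mm above the bench at rest, so the painted top is at 42 mm; z up, x across (34 mm), y along (70 mm)
- green_stand: The green panel's stand, fixed to the bench: dark steel base 104 x 64 x 8 mm; above it on two coil springs an aluminium tray 84 x 48 mm, lip top 38 mm above the bench (the panel is 4 mm proud of it). Origin: centre of the base's underside, straight below the panel's centre; x along, y across, z up. The stands look alike; any colour may be in any of the four places
- green_tray (a joint): how far the green panel's tray is pressed down, m: 0 up at rest, 0.014 bottomed. It moves straight down; starts to sink at about 2.5 N and then takes 0.5 N per mm (about 9.5 N at the bottom); comes up by itself when let go
- pigment_jar: Glass jar of pink pigment with a grey lid, 51 mm across, 70 mm tall, loose on the bench; origin: centre of its underside, z up
- steel_block: Bare steel block, 44 x 44 x 42 mm, loose on the bench; origin: centre of its underside, z up
- brass_weight: Brass-coloured balance weight with a knob, 38 mm across, 36 mm tall, loose on the bench; origin: centre of its underside, z up

How it is judged:
By the outcome, as a careful person would: the job done as asked, in the order asked, and still so for the second after the job is handed in, with the robot touching nothing.
It also fails if it takes over 42 s, if anything falls off the work surface, if the arm or the gripper's body presses on something with over 40 N, if the wrist force passes 120 N, or if a joint passes its speed limit or range.

ROBOT

A 6-joint arm with a two-finger parallel gripper is mounted at the origin on a cart in front of the work surface, level with it; the furniture and walls round the work are solid. World frame = base frame: x ahead of the robot, y to its left, z up, the work surface at z = 0. Lengths are in mm, angles in rad, forces in N, time in s.
With the tool pointing down it reaches from about 275 to 750 mm from the base axis. Payload 10.2 kg.
Tool frame: the origin (TCP) lies at the centre of the arm's flange, where the gripper is bolted on; the fingertips stand 173 mm ahead of it and the grasp point (between the pads) lies 155 mm ahead of it; z points along the fingers, y is the line along which they close (so a half turn about z gives the same grasp; the last joint's range is limited). The gripper opens to 85 mm and grips with 20 to 120 N. Pads are 22 mm wide; open, the fingers measure 114 mm over their backs; the gripper's body (76 mm by 85 mm) begins 54 mm behind the grasp point. The pads swing forward as they close: fully open they stand 13 mm farther back than shut.
Start: joints at [0.986, 0.313, 1.498, -0, 1.331, -0.223], TCP at [185.842, 491.015, 404.694] pointing down, gripper open.
Joint ranges: [-2.94, 2.94], [-0.97, 2.17], [0.19, 2.56], [-1.23, 4.37], [0.02, 3.11], [-2.88, 2.88]. Speed limits (rad/s): [2.39, 2.39, 3.01, 3.14, 3.14, 3.14].

INTERFACE

Orientations are given as a unit quaternion [w, x, y, z].
In Python, from rig import ctrl gives the robot as it stands.
- The arm moves only by the tool drive_effector, called as name(argument=value, ...) on one line, values as JSON. Schema: {"type":"object","properties":{"ticks":{"type":"object","properties":{"dx":{"type":"array","items":{"type":"number"},"minItems":1,"maxItems":8},"dy":{"type":"array","items":{"type":"number"},"minItems":1,"maxItems":8},"dz":{"type":"array","items":{"type":"number"},"minItems":1,"maxItems":8},"ax":{"type":"array","items":{"type":"number"},"minItems":1,"maxItems":8},"ay":{"type":"array","items":{"type":"number"},"minItems":1,"maxItems":8},"az":{"type":"array","items":{"type":"number"},"minItems":1,"maxItems":8}},"additionalProperties":false,"required":["dx","dy","dz","ax","ay","az"]},"finger_gap":{"type":"number"},"grip_force":{"type":"number"},"only":{"type":"string"},"quiet":{"type":"boolean"},"lines":{"type":"string"}},"required":["ticks"],"additionalProperties":false}. ticks is an object with one list for each field, all of the same length, 1 to 8, a row being the entries at one place: dx, dy, dz (the shift in shares of 0.8 m (1.0 is 0.8 m)), ax, ay, az (a rotation vector in fractions of the full range, 1 being 4 rad); each row is the pose to reach, as a shift and turn from the pose commanded when the call began, along the tool's axes at that moment; what a row does not reach only later rows make up. A row lasts 1/10 s, in which the tool goes at most 50 mm and 0.15 rad, less where a joint would pass 70% of its speed; a pose out of reach is approached as far as the arm can. finger_gap is the opening from 0.0 (shut) to 1.0 (fully open), set as the call begins (left out keeps the last). The fingers move at their own pace and stop on an object; grip_force is the grip in N (left out, the last holds). Time passes only in rows, so rows that do not move let the fingers close. The tool returns the time, the measured TCP pose, the force, the opening and the grip force at its end. only (a regular expression) keeps the lines of the reply that match it, lines (a string "A,B") keeps lines A to B, and quiet returns only ok. Input that does not fit is refused with a message, and nothing moves.
- ctrl.sense(): the state, without advancing time (a new reading comes with each control period).
- ctrl.capture(name): name is "scene" or "side" or "wrist"; returns the picture (480x640x3 uint8, red, green, blue); there is no depth.
- ctrl.calibration(name): a dict with "fx", "fy", "cx", "cy" (pixels), "position" and "attitude" of the camera in the world. Camera axes: x right, y down, z forward; pixel columns grow to the right and rows downward; lengths in mm; the calibration is good to about 2 mm. A picture is of the moment at which its call begins: read the wrist's pose just before it. calibration takes no time and is no camera call; for the wrist camera it gives the pose at the moment of the call.
- ctrl.finish_job(): hands the job in; it is judged then, once.
The state is a dict: "time_s": time; "joints": joint angles; "dq": joint speeds; "tau": joint torques, N m; "eef_pos": TCP position; "ee_rot": TCP orientation; "force": force on the tool from outside, world axes, zero at the start; "wrist_torque": the same for the moment, N m; "grip_width": opening from 0.0 (shut) to 1.0 (fully open); "grip_force": force on a finger pad.
Only numpy, scipy, OpenCV 4.12 (cv2) and the standard library are available. Lean on these libraries where they do the work, as an engineer would, in place of code of your own. Each camera call takes 0.05 s, during which the arm holds its last target. There are 200 camera calls.

## Working session

There is one attempt and no reset: what is moved stays moved. The work goes in short steps, Python scripts to look and compute and a tool call to move; the robot and the scene stay as the last step left them, time stands still between calls to the robot, and variables do not carry over. Pictures are saved under pics/ and viewed, at most 10 in all, crops included, and the job is handed in when it is done.

```bash
ls; mkdir -p pics
```

Run:
```python
from rig import ctrl
import cv2,numpy as np
for n in("scene","wrist"):
    im=ctrl.capture(n); cv2.imwrite(f"pics/{n}0.png",im[:,:,::-1]); print(n,ctrl.calibration(n))
print(ctrl.sense())
```

```text
pics
rig.py
scene {'fx': 496.8221024243054, 'fy': 496.8221024243054, 'cx': 315.90066762467853, 'cy': 245.59013319036927, 'position': array([  18.79523918, -315.48951446,  648.95541324]), 'attitude': array([-0.37526953,  0.82237281, -0.38497687,  0.18619495])}
wrist {'fx': 420.52493118733673, 'fy': 420.52493118733673, 'cx': 312.6212413539062, 'cy': 236.27800247208268, 'position': array([110.86045929, 519.00597362, 373.61691297]), 'attitude': array([0.12928005, 0.8123861 , 0.5617611 , 0.08797705])}
{'time_s': 0.1, 'joints': array([ 9.85623565e-01,  3.13371458e-01,  1.49836591e+00, -3.54065687e-05,
        1.33103848e+00, -2.23368119e-01]), 'dq': array([-0.00120885, -0.00105916, -0.00200982,  0.00178154, -0.00080992,
       -0.00120904]), 'tau': array([ 2.96975675e-03, -4.12904370e+01, -2.60146111e+01, -3.04882915e-04,
        3.05364891e-03,  8.24076551e-05]), 'eef_pos': array([185.80476486, 490.97559476, 404.20194709]), 'ee_rot': array([-2.16894076e-04,  1.79913067e-01,  9.83682336e-01, -5.50668866e-04]), 'force': array([-0.29461072, -0.54812655, -0.1268015 ]), 'wrist_torque': array([-0.01283558,  0.04298133, -0.05412704]), 'grip_force': 0.0, 'grip_width': 1.0001492752258525}
```

View pics/scene0.png

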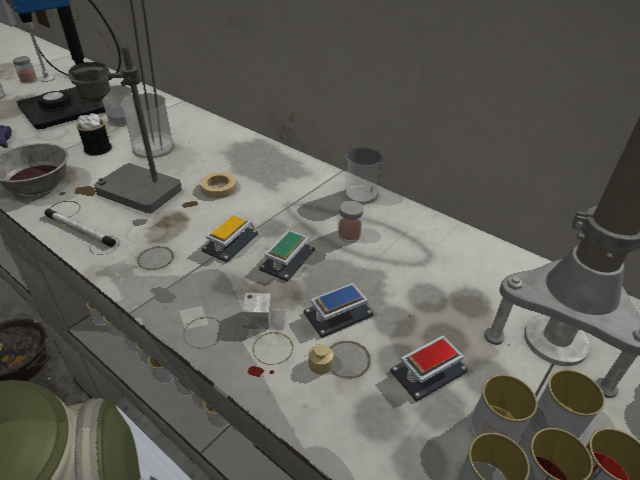

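View pics/wrist0.png

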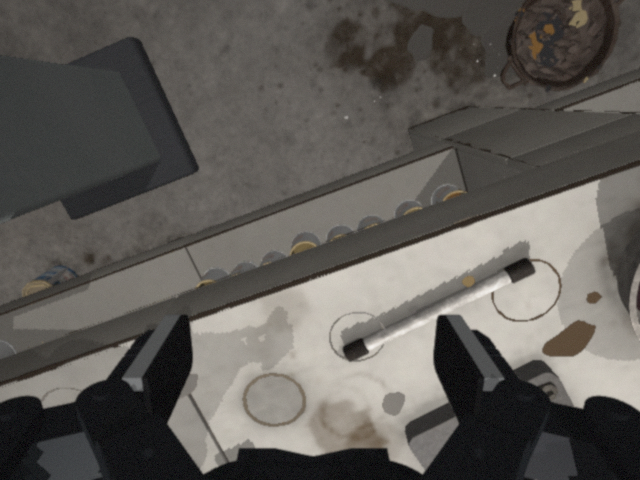

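The scene picture shows yellow at about (230,231), green (288,247), blue (340,298) and red (433,355). The jar is at (350,222), the block at (256,311) and the weight at (321,358). The wrist view shows no panels.

Create h.py:
```python
import cv2,numpy as np
from scipy.spatial.transform import Rotation as R
def rot(q): return R.from_quat(np.roll(q,-1))
def bp(c,uv,z):
    uv=np.atleast_2d(uv).astype(float)
    d=np.c_[(uv[:,0]-c['cx'])/c['fx'],(uv[:,1]-c['cy'])/c['fy'],np.ones(len(uv))]
    d=rot(c['attitude']).apply(d); p=c['position']
    return p+d*((z-p[2])/d[:,2])[:,None]
HUE={'yellow':(15,32),'green':(45,90),'blue':(100,125),'red':(0,6)}
def panel(im,c,col,box=None):
    hsv=cv2.cvtColor(im,cv2.COLOR_RGB2HSV); a,b=HUE[col]
    m=cv2.inRange(hsv,(a,110,60),(b,255,255))
    if box: k=np.zeros_like(m);x0,y0,x1,y1=box;k[y0:y1,x0:x1]=255;m&=k
    n,l,s,_=cv2.connectedComponentsWithStats(m); i=1+np.argmax(s[1:,4])
    v,u=np.nonzero(l==i); P=bp(c,np.c_[u,v],42)[:,:2]
    (cx,cy),wh,an=cv2.minAreaRect(P.astype(np.float32))
    bx=cv2.boxPoints(((cx,cy),wh,an)); e=max((bx[1]-bx[0],bx[2]-bx[1]),key=np.linalg.norm)
    return np.round([cx,cy,*wh],1),round(float(np.degrees(np.arctan2(e[1],e[0]))%180),1),s[i,:5]
```

Run:
```python
from h import *; from rig import ctrl
im=cv2.imread("pics/scene0.png")[:,:,::-1].copy(); c=ctrl.calibration("scene")
for k in HUE: print(k,*panel(im,c,k,(190,200,480,390)))
for n,uv,z in(("jarlid",(350,208),70),("block",(256,301),42),("weight",(320,350),36)): print(n,bp(c,uv,z).round())
```

```text
yellow [506.5 293.1  73.2  37. ] 8.8 [211 215  35  26 437]
green [544.2 173.5  65.3  29.6] 10.2 [272 232  30  25 354]
blue [499.   13.   30.2  62.4] 158.0 [321 286  40  23 482]
red [ 496.2 -166.7   32.2   63.8] 160.6 [411 339  46  32 738]
jarlid [[682. 129.  70.]]
block [[401. 113.  42.]]
weight [[395. -28.  36.]]
```

The rows are not in the units I measure in: shifts go in shares of 0.8 m and turns go in shares of 4 rad. I convert before sending: -462 mm / 800 = -0.5775, -336 mm / 800 = -0.42, 1.58 rad / 4 = 0.395.

drive_effector(ticks={"dx": [-0.5775, -0.5775, -0.5775, -0.5775, -0.5775, -0.5775, -0.5775, -0.5775], "dy": [-0.42, -0.42, -0.42, -0.42, -0.42, -0.42, -0.42, -0.42], "dz": [0.0938, 0.0938, 0.0938, 0.0938, 0.0938, 0.0938, 0.0938, 0.0938], "ax": [0, 0, 0, 0, 0, 0, 0, 0], "ay": [0, 0, 0, 0, 0, 0, 0, 0], "az": [0.395, 0.395, 0.395, 0.395, 0.395, 0.395, 0.395, 0.395]}, finger_gap=0)

```text
time_s: 0.9
eef_pos: [403.9, 157.4, 352.4]
ee_rot: [-0.0, 0.706, 0.708, 0.0]
force: [1.1, 1.6, 0.1]
grip_width: 0.003
grip_force: 0.0
```

In the tool's units: -140 mm / 800 = -0.175, 92 mm / 800 = 0.115, 0.385 rad / 4 = 0.0963.

drive_effector(ticks={"dx": [-0.175, -0.175, -0.175, -0.175, -0.175, -0.175], "dy": [0.115, 0.115, 0.115, 0.115, 0.115, 0.115], "dz": [0.0275, 0.0275, 0.0275, 0.0275, 0.0275, 0.0275], "ax": [0, 0, 0, 0, 0, 0], "ay": [0, 0, 0, 0, 0, 0], "az": [0.0963, 0.0963, 0.0963, 0.0963, 0.0963, 0.0963]})

```text
time_s: 1.5
eef_pos: [496.1, 20.9, 330.4]
ee_rot: [-0.001, 0.826, 0.563, -0.0]
force: [-0.1, 0.3, -0.7]
grip_width: -0.001
grip_force: 0.0
```

Run:
```python
from h import *; from rig import ctrl
s=ctrl.sense(); c=ctrl.calibration("wrist"); im=ctrl.capture("wrist"); cv2.imwrite("pics/w1.png",im[:,:,::-1])
print(s['eef_pos'],s['force'],rot(s['ee_rot']).as_matrix().round(3)); 
try: print(panel(im,c,'blue'))
except Exception as e: print(e)
```

```text
[496.05051466  20.88195349 330.44083549] [-0.11616956  0.25452888 -0.67628553] [[ 0.366  0.931 -0.001]
 [ 0.931 -0.366  0.   ]
 [ 0.    -0.001 -1.   ]]
(array([496.2,  12.3,  30. ,  62.6]), 158.6, array([ 271,  218,   98,   45, 4289], dtype=int32))
```

View pics/w1.png

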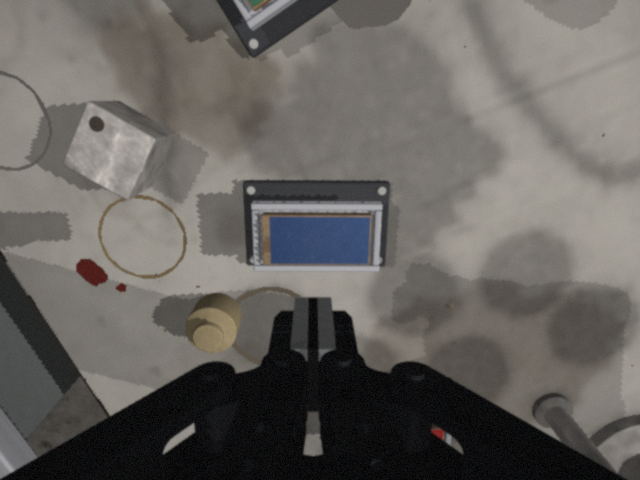

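The wrist picture shows the blue panel centred at (320,240), within 3 mm of the scene fix. The weight at (212,322) is clear of the shut fingers.

In the tool's units: 108 mm / 800 = 0.135, 106 mm / 800 = 0.1325.

drive_effector(ticks={"dx": [-0.01, -0.01, -0.01, -0.01, -0.01, -0.01], "dy": [0.005, 0.005, 0.005, 0.005, 0.005, 0.005], "dz": [0.05, 0.1, 0.1225, 0.1325, 0.135, 0.135], "ax": [0, 0, 0, 0, 0, 0], "ay": [0, 0, 0, 0, 0, 0], "az": [0, 0, 0, 0, 0, 0]})

```text
time_s: 2.15
eef_pos: [497.4, 11.8, 223.6]
ee_rot: [0.001, 0.826, 0.563, 0.001]
force: [0.4, -0.8, 1.0]
grip_width: 0.003
grip_force: 0.0
```

In the tool's units: 11 mm / 800 = 0.0138, 9.5 mm / 800 = 0.0119.

drive_effector(ticks={"dx": [0, 0, 0, 0, 0, 0], "dy": [0, 0, 0, 0, 0, 0], "dz": [0.0038, 0.0075, 0.01, 0.0119, 0.0138, 0.0138], "ax": [0, 0, 0, 0, 0, 0], "ay": [0, 0, 0, 0, 0, 0], "az": [0, 0, 0, 0, 0, 0]})

```text
time_s: 2.75
eef_pos: [497.4, 11.2, 211.7]
ee_rot: [0.0, 0.827, 0.562, 0.0]
force: [-0.3, 0.4, 2.8]
grip_width: -0.0
grip_force: 1.5
```

In the tool's units: 2.5 mm / 800 = 0.0031, 1.5 mm / 800 = 0.0019.

drive_effector(ticks={"dx": [0, 0, 0], "dy": [0, 0, 0], "dz": [0.0019, 0.0031, 0.0031], "ax": [0, 0, 0], "ay": [0, 0, 0], "az": [0, 0, 0]})

```text
time_s: 3.05
eef_pos: [497.4, 11.2, 209.1]
ee_rot: [0.0, 0.827, 0.562, 0.0]
force: [0.7, 0.7, 5.0]
grip_width: -0.004
grip_force: 2.2
```

Run:
```python
from rig import ctrl
import cv2
im=ctrl.capture("wrist"); cv2.imwrite("pics/w2.png",im[:,:,::-1]); s=ctrl.sense(); print(s['force'],s['eef_pos'],s['time_s'])
```

```text
[0.49440763 1.16438207 4.13665318] [497.37687543  11.24583326 209.20650342] 3.1
```

View pics/w2.png

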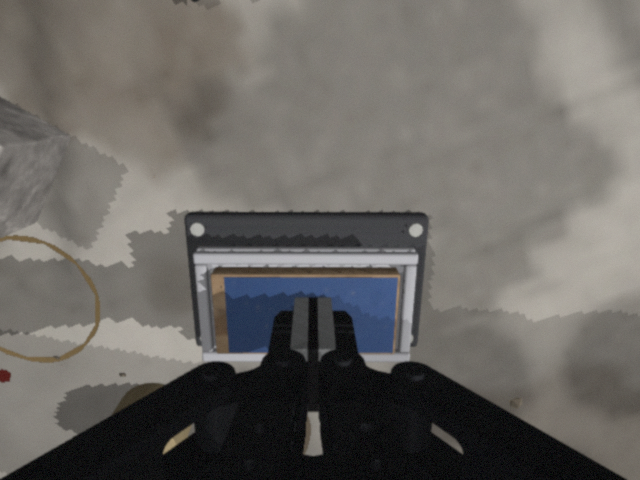

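The fingertips at (313,325) sit mid-panel on the blue paint, at about 4.5 N, so the tray has sunk about 4 mm. I'll hold a little longer and then withdraw.

In the tool's units: -45 mm / 800 = -0.0563, -15 mm / 800 = -0.0188.

drive_effector(ticks={"dx": [0, 0, 0, 0, 0, 0, 0, 0], "dy": [0, 0, 0, 0, 0, 0, 0, 0], "dz": [0, 0, 0, 0, -0.0038, -0.01, -0.0188, -0.0563], "ax": [0, 0, 0, 0, 0, 0, 0, 0], "ay": [0, 0, 0, 0, 0, 0, 0, 0], "az": [0, 0, 0, 0, 0, 0, 0, 0]})

```text
time_s: 3.9
eef_pos: [496.5, 11.3, 252.7]
ee_rot: [-0.002, 0.827, 0.562, -0.002]
force: [0.5, 0.4, -0.0]
grip_width: -0.002
grip_force: 0.0
```

drive_effector(ticks={"dx": [0, 0, 0], "dy": [0, 0, 0], "dz": [-0.0625, -0.095, -0.095], "ax": [0, 0, 0], "ay": [0, 0, 0], "az": [0, 0, 0]})

```text
time_s: 4.2
eef_pos: [497.5, 11.2, 333.9]
ee_rot: [0.002, 0.827, 0.563, 0.002]
force: [0.1, -0.5, -1.0]
grip_width: 0.001
grip_force: 0.0
```

Run:
```python
from h import *; from rig import ctrl
c=ctrl.calibration("scene"); im=ctrl.capture("scene"); cv2.imwrite("pics/s2.png",im[:,:,::-1]);s=ctrl.sense();print(s['force'],s['eef_pos'])
c=ctrl.calibration("wrist"); im=ctrl.capture("wrist"); cv2.imwrite("pics/w3.png",im[:,:,::-1])
print(panel(im,c,'blue'))
```

```text
[-0.8474816   1.52199298  0.00460373] [497.15234995  11.27963652 331.51548455]
(array([495.8,  12.5,  29.6,  62.6]), 158.4, array([ 261,  205,   99,   45, 4343], dtype=int32))
```

In the tool's units: 260 mm / 800 = 0.325, -96 mm / 800 = -0.12, -0.53 rad / 4 = -0.1325.

drive_effector(ticks={"dx": [0.325, 0.325, 0.325, 0.325, 0.325, 0.325, 0.325, 0.325], "dy": [-0.12, -0.12, -0.12, -0.12, -0.12, -0.12, -0.12, -0.12], "dz": [0, 0, 0, 0, 0, 0, 0, 0], "ax": [0, 0, 0, 0, 0, 0, 0, 0], "ay": [0, 0, 0, 0, 0, 0, 0, 0], "az": [-0.1325, -0.1325, -0.1325, -0.1325, -0.1325, -0.1325, -0.1325, -0.1325]})

```text
time_s: 5.1
eef_pos: [503.2, 288.4, 328.4]
ee_rot: [-0.001, 0.65, 0.76, -0.002]
force: [-1.0, 0.3, 0.7]
grip_width: 0.0
grip_force: 0.0
```

Run:
```python
from h import *; from rig import ctrl
s=ctrl.sense(); c=ctrl.calibration("wrist"); im=ctrl.capture("wrist"); cv2.imwrite("pics/w4.png",im[:,:,::-1])
print(s['eef_pos'],rot(s['ee_rot']).as_matrix().round(3)); 
print(panel(im,c,'yellow'))
```

```text
[503.19402443 288.38528404 328.44282895] [[-0.154  0.988 -0.003]
 [ 0.988  0.154 -0.001]
 [-0.001 -0.003 -1.   ]]
(array([506.7, 295.9,  68.7,  34.1]), 8.9, array([ 268,  193,  111,   53, 5555], dtype=int32))
```

View pics/w4.png

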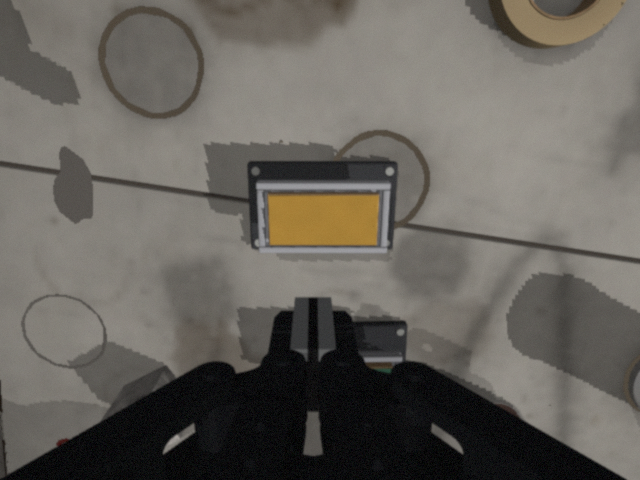

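The yellow panel is centred at (324,220) in the wrist view. The green stand behind the gripper at (380,345) is well clear.

In the tool's units: 106 mm / 800 = 0.1325, 104 mm / 800 = 0.13.

drive_effector(ticks={"dx": [0.0063, 0.0063, 0.0063, 0.0063, 0.0063, 0.0063], "dy": [0.005, 0.005, 0.005, 0.005, 0.005, 0.005], "dz": [0.05, 0.1, 0.1225, 0.13, 0.1325, 0.1325], "ax": [0, 0, 0, 0, 0, 0], "ay": [0, 0, 0, 0, 0, 0], "az": [0, 0, 0, 0, 0, 0]})

```text
time_s: 5.75
eef_pos: [507.1, 293.5, 225.1]
ee_rot: [0.0, 0.651, 0.759, 0.001]
force: [0.7, -0.1, 0.5]
grip_width: 0.0
grip_force: 0.0
```

Same final press height as on blue, about 209.5, which is 15 mm down.

In the tool's units: 15 mm / 800 = 0.0188, 13.5 mm / 800 = 0.0169.

drive_effector(ticks={"dx": [0, 0, 0, 0, 0, 0, 0], "dy": [0, 0, 0, 0, 0, 0, 0], "dz": [0.005, 0.01, 0.0125, 0.015, 0.0169, 0.0188, 0.0188], "ax": [0, 0, 0, 0, 0, 0, 0], "ay": [0, 0, 0, 0, 0, 0, 0], "az": [0, 0, 0, 0, 0, 0, 0]})

```text
time_s: 6.45
eef_pos: [506.7, 293.9, 209.2]
ee_rot: [0.0, 0.651, 0.759, 0.0]
force: [-0.3, -1.4, 3.8]
grip_width: -0.004
grip_force: 2.2
```

In the tool's units: -8 mm / 800 = -0.01, -3 mm / 800 = -0.0038.

drive_effector(ticks={"dx": [0, 0, 0, 0, 0, 0, 0, 0], "dy": [0, 0, 0, 0, 0, 0, 0, 0], "dz": [0, 0, 0, 0, 0, 0, -0.0038, -0.01], "ax": [0, 0, 0, 0, 0, 0, 0, 0], "ay": [0, 0, 0, 0, 0, 0, 0, 0], "az": [0, 0, 0, 0, 0, 0, 0, 0]})

```text
time_s: 7.25
eef_pos: [506.5, 293.9, 216.9]
ee_rot: [-0.0, 0.651, 0.759, -0.001]
force: [-0.1, -0.4, 0.7]
grip_width: -0.0
grip_force: 0.0
```

drive_effector(ticks={"dx": [0, 0, 0, 0, 0, 0], "dy": [0, 0, 0, 0, 0, 0], "dz": [-0.0125, -0.0625, -0.125, -0.15, -0.15, -0.15], "ax": [0, 0, 0, 0, 0, 0], "ay": [0, 0, 0, 0, 0, 0], "az": [0, 0, 0, 0, 0, 0]})

```text
time_s: 7.85
eef_pos: [506.3, 293.8, 336.7]
ee_rot: [-0.0, 0.651, 0.759, -0.0]
force: [0.5, -0.0, -0.8]
grip_width: -0.004
grip_force: 0.0
```

Run:
```python
from h import *; from rig import ctrl
c=ctrl.calibration("wrist"); im=ctrl.capture("wrist"); print(panel(im,c,'yellow'))
s=ctrl.sense();print(s['force'],s['eef_pos'],s['dq'].round(3))
im=ctrl.capture("scene"); cv2.imwrite("pics/s3.png",im[:,:,::-1])
```

```text
(array([506.5, 296.3,  68.8,  33.3]), 8.9, array([ 262,  198,  107,   50, 5176], dtype=int32))
[ 0.44920492 -0.27581284  0.06731788] [506.33001483 293.7950363  335.91120209] [-0.     0.016  0.004 -0.002 -0.002 -0.001]
```

View pics/s3.png

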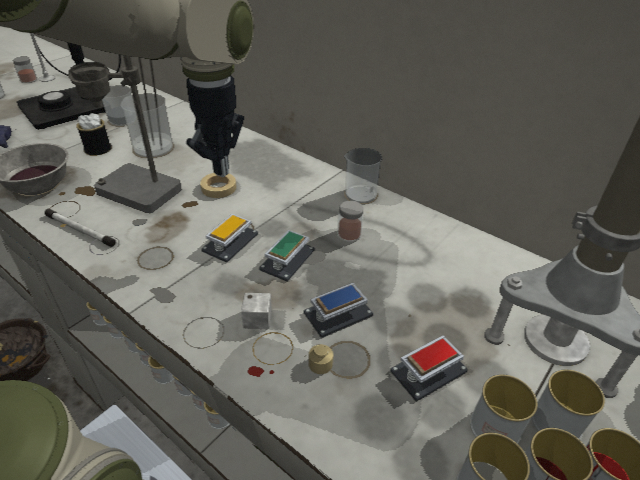

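All four panels, the jar, block and weight sit where they were: yellow (230,231), blue (340,298). The arm is clear.

```bash
python3 -c "
from rig import ctrl
print(ctrl.finish_job())"
```

```text
the job is handed in; nothing more can be done
None
```

I touched the blue panel and then the yellow one, each for about a second at roughly 4–5 N (about 4 mm of tray travel). I then withdrew clear and handed the job in; the final pictures show both panels unshifted and nothing else moved.

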